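Clear the bench after calibrating the pH meter

ROBOT

A 6-joint arm with a two-finger parallel gripper is mounted at the origin on the work surface. World frame = base frame: x ahead of the robot, y to its left, z up, the work surface at z = 0. Lengths are in m, angles in rad, forces in N, time in s.
With the tool pointing down it reaches from about 0.225 to 0.875 m from the base axis. Payload 3.4 kg.
Tool frame: the origin (TCP) lies on the centre line of the jaws, within the pads' length; the fingertips stand 14 mm ahead of it and the grasp point (between the pads) lies 5 mm behind it; z points along the fingers, y is the line along which they close (so a half turn about z gives the same grasp; the last joint's range is limited). The gripper opens to 85 mm and grips with 20 to 120 N. Pads are 22 mm wide; open, the fingers measure 114 mm over their backs; the gripper's body (76 mm by 85 mm) begins 54 mm behind the grasp point. The pads swing forward as they close: fully open they stand 13 mm farther back than shut.
Start: joints at [1.189, 0.276, 1.505, -0, 1.361, -0.121], TCP at [0.148, 0.556, 0.245] pointing down, gripper open.
Joint ranges: [-2.89, 2.89], [-0.75, 2.08], [0.22, 2.7], [-1.18, 4.32], [0.11, 2.71], [-2.7, 2.7]. Speed limits (rad/s): [2.57, 2.57, 3.14, 3.14, 3.14, 3.14].

INTERFACE

Orientations are given as a unit quaternion [w, x, y, z].
In Python, from rig import manip, eyes gives the robot as it stands.
- The arm moves only by the shell command python3 -m creep 'ROWS' [FORCE]. ROWS is JSON, a list of rows, each a list of 5 numbers: the opening, from 0 (shut) to 1 (fully open), then the shift along the tool's x, y, z normalised to -1 to 1, where 1 is 0.5 m, then the turn about the tool's z normalised to -1 to 1, where 1 is 360 degrees. In form: [[fingers, dx, dy, dz, spin], ...]. A call has 1 to 10 rows; each row is the pose to reach, as a shift and turn from the pose commanded when the call began, along the tool's axes at that moment, turning the shorter way round; what a row does not reach only later rows make up. A row lasts 1/10 s, in which the tool goes at most 50 mm and 8.59 degrees, less where a joint would pass 70% of its speed; a pose out of reach is approached as far as the arm can. A call with a number of a shift or a turn outside -1 to 1 is refused whole. A call with a gripper value outside its range is refused whole. The fingers move at their own pace and stop on an object; FORCE is the grip in N (left out, the last holds). Time passes only in rows, so rows that repeat a pose let the fingers close. It gives the time, the measured TCP pose, the force, the opening and the grip force at its end, in the units of the state.
- manip.get_state(): the state, without advancing time (a new reading comes with each control period).
- eyes.get_image(name): name is "scene" or "top"; returns a dict with "frame" (384x512x3 uint8, red, green, blue), "fx", "fy", "cx", "cy" (pixels), "R" (3x3) and "t" (3): a world point X has camera coordinates R X + t. Camera axes: x right, y down, z forward; pixel columns grow to the right and rows downward; lengths in m; the calibration is good to about 2 mm. A picture is of the moment at which its call begins. There is no depth.
- manip.sign_off(): hands the job in; it is judged then, once.
Trained networks look in the newest picture that a camera, given by its name, has taken for a name from the list of things; names that differ only in an ending like _2 or _b are one class to them, and where a whole thing is asked for, a point or a joint stands for the part that bears it (a point fixed in the world has none). Each returns a list of dicts, best first, with "confidence" (0 to 1); they miss things now and then, are a little off and sometimes report something else, mostly with a low value. They report only what shows in the picture. A call takes as long as a camera call. They do not tell look-alikes from the thing itself.
- eyes.regions_of(camera, label): "mask" (384x512 bool, what is visible of it) and "bbox" ([left, top, right, bottom] in pixels, round what is visible of it).
- eyes.place_of(camera, label): "centre" ([column, row] in pixels: a listed point, or the origin of a listed thing).
The state is a dict: "clock": time; "qpos": joint angles; "qd": joint speeds; "effort": joint torques, N m; "position": TCP position; "ee_rot": TCP orientation; "contact_force": force on the tool from outside, world axes, zero at the start; "moment": the same for the moment, N m; "width": finger opening in m; "gripper_force": force on a finger pad.
Only numpy, scipy, OpenCV 4.12 (cv2) and the standard library are available. Lean on these libraries where they do the work, as an engineer would, in place of code of your own. Each camera call takes 0.05 s, during which the arm holds its last target. There are 200 camera calls.

TASK

Tidy up after the meter calibration: stand each pH buffer bottle in the small tray of its own cap colour (red, yellow, blue), and put the two used amber vials into the grey tray, one in each compartment; one of the vials has been left in the red tray and has to come out before the red bottle can go in. Everything ends up standing upright on its tray's floor; knock nothing over on the way, and leave the glass beaker where it is.

Things in the scene. Friction and masses are not known exactly. Their poses are not given: they have to be found in the camera images.
- buffer_red: Loose round white bottle, 40 mm diameter up to 58 mm height, shoulder narrowing to a red screw cap 28 mm in diameter; 80 mm tall in all, red band round its foot, about 85 g. Origin: centre of its underside; z up along the bottle. It stands upright on the bench.
- buffer_yellow: Loose round white bottle, 40 mm diameter up to 58 mm height, shoulder narrowing to a yellow screw cap 28 mm in diameter; 80 mm tall in all, yellow band round its foot, about 85 g. Origin: centre of its underside; z up along the bottle. It stands upright on the bench.
- buffer_blue: Loose round white bottle, 40 mm diameter up to 58 mm height, shoulder narrowing to a blue screw cap 28 mm in diameter; 80 mm tall in all, blue band round its foot, about 85 g. Origin: centre of its underside; z up along the bottle. It stands upright on the bench.
- vial_a: Loose round amber glass vial with a white screw cap, 26 mm diameter, 65 mm tall, about 40 g. Origin: centre of its underside; z up along the vial. It starts standing in the red tray.
- vial_b: Loose round amber glass vial with a white screw cap, 26 mm diameter, 65 mm tall, about 40 g. Origin: centre of its underside; z up along the vial. It starts standing on the bench among the bottles.
- bay_red: Fixed square open tray of red plastic, 68 x 68 mm outside, walls 4 mm thick and 16 mm high, inside 60 x 60 mm, floor 5 mm thick. Origin: centre of its underside, on the bench; z up.
- bay_yellow: Fixed square open tray of yellow plastic, 68 x 68 mm outside, walls 4 mm thick and 16 mm high, inside 60 x 60 mm, floor 5 mm thick. Origin: centre of its underside, on the bench; z up.
- bay_blue: Fixed square open tray of blue plastic, 68 x 68 mm outside, walls 4 mm thick and 16 mm high, inside 60 x 60 mm, floor 5 mm thick. Origin: centre of its underside, on the bench; z up.
- vial_tray: Fixed grey plastic tray for used vials, 70 mm (its x) by 130 mm (its y) outside, walls 4 mm thick and 16 mm high, floor 5 mm thick, with a 4 mm divider, as high as the walls, along its x axis through the middle: two compartments, each 62 x 59 mm inside, centred 31.5 mm from the origin along +y and -y. Origin: centre of its underside, on the bench; x and y along its sides, z up.
- beaker: Loose clear glass beaker, 66 mm diameter, 85 mm tall, standing on the bench beyond the left end of the bottles; not to be moved. Origin: centre of its underside.
Things that resemble listed ones, but are neither listed nor needed, are in the scene too. Of the things that look like the bay_red, the smaller one is meant. Leave any black look-alike of the buffer_yellow alone.

How it is judged:
By the outcome, as a careful person would: the job done as asked, in the order asked, and still so for the second after the job is handed in, with the robot touching nothing.
It also fails if it takes over 128 s, if anything falls off the work surface, if the arm or the gripper's body presses on something with over 40 N, if the wrist force passes 120 N, or if a joint passes its speed limit or range.

## Working session

There is one attempt and no reset: what is moved stays moved. The work goes in short steps, Python scripts to look and compute and a shell command to move; the robot and the scene stay as the last step left them, time stands still between calls to the robot, and variables do not carry over. Pictures are saved under pics/ and viewed, at most 14 in all, crops included, and the job is handed in when it is done.

```bash
mkdir -p pics; ls; cat > h.py <<'E'
from rig import manip, eyes
import numpy as np, cv2
def ray(c,px,z):
    K=np.array([[c['fx'],0,c['cx']],[0,c['fy'],c['cy']],[0,0,1]])
    R=np.array(c['R']);t=np.array(c['t'])
    d=R.T@np.linalg.inv(K)@np.array([px[0],px[1],1]);o=-R.T@t
    return o+d*(z-o[2])/d[2]
def proj(c,X):
    p=np.array(c['R'])@np.array(X)+np.array(c['t'])
    return np.array([c['fx']*p[0]/p[2]+c['cx'],c['fy']*p[1]/p[2]+c['cy']])
def save(c,n,s=None,crop=None):
    f=c['frame'][:,:,::-1]
    if crop: f=f[crop[1]:crop[3],crop[0]:crop[2]]
    if s: f=cv2.resize(f,None,fx=s,fy=s,interpolation=cv2.INTER_CUBIC)
    cv2.imwrite('pics/'+n,f)
E
python3 - <<'E'
from h import *
for n in('top','scene'):
    c=eyes.get_image(n); save(c,n+'0.png',1.55)
    print(n,-np.array(c['R']).T@np.array(c['t']),c['fx'])
    for l in ['buffer_red','buffer_yellow','buffer_blue','vial_a','bay_red','bay_yellow','bay_blue','vial_tray','beaker']:
        for d in eyes.place_of(n,l): print(l,np.round(d['centre']),round(d['confidence'],2),np.round(ray(c,d['centre'],0.005 if l=='vial_a' else 0),3)[:2])
s=manip.get_state();print(s)
E
```

```text
pics
top [0.42927296 0.05623464 1.09755878] 429.4106236114562
buffer_red [186. 236.] 0.65 [0.455 0.24 ]
buffer_yellow [350. 262.] 0.86 [ 0.382 -0.172]
buffer_yellow [322. 244.] 0.8 [ 0.429 -0.104]
buffer_blue [242. 234.] 0.69 [0.457 0.099]
vial_a [309. 167.] 0.68 [ 0.625 -0.078]
vial_a [372. 242.] 0.63 [ 0.429 -0.228]
bay_red [338. 121.] 0.93 [ 0.745 -0.159]
bay_red [310. 170.] 0.81 [ 0.617 -0.082]
bay_red [371. 241.] 0.59 [ 0.432 -0.227]
bay_yellow [385. 163.] 0.91 [ 0.632 -0.274]
bay_blue [239. 185.] 0.62 [0.583 0.104]
vial_tray [183. 181.] 0.72 [0.596 0.248]
beaker [115. 239.] 0.74 [0.45  0.422]
beaker [320. 242.] 0.35 [ 0.433 -0.1  ]
scene [ 0.99613653 -0.45460109  0.76579708] 436.60600011215763
buffer_red [270. 152.] 0.9 [0.455 0.226]
buffer_yellow [166. 218.] 0.91 [ 0.426 -0.105]
buffer_yellow [129. 225.] 0.79 [ 0.378 -0.173]
buffer_blue [237. 174.] 0.59 [0.448 0.105]
vial_a [123. 254.] 0.67 [ 0.436 -0.232]
vial_a [238. 252.] 0.59 [ 0.614 -0.069]
bay_red [251. 321.] 0.84 [ 0.737 -0.166]
bay_yellow [158. 327.] 0.8 [ 0.615 -0.289]
bay_blue [278. 203.] 0.84 [0.587 0.1  ]
vial_tray [320. 169.] 0.9 [0.592 0.259]
beaker [315. 119.] 0.77 [0.46 0.42]
{'clock': 1.0, 'qpos': array([ 1.18899653e+00,  2.75897262e-01,  1.50487004e+00,  2.07734588e-05,
        1.36071187e+00, -1.21016979e-01]), 'qd': array([ 5.59954285e-04,  8.22269803e-04, -8.70462601e-05,  1.82080778e-03,
       -1.58681516e-03, -1.32211680e-03]), 'effort': array([ 7.64373744e-04, -4.16673017e+01, -2.46103477e+01,  7.72481735e-05,
        2.24411078e-04,  5.24480342e-06]), 'position': array([0.14828001, 0.55559625, 0.24534154]), 'ee_rot': array([4.27613392e-06, 1.30024384e-01, 9.91510795e-01, 5.74839589e-05]), 'contact_force': array([-0.51745112, -0.30928878, -0.346039  ]), 'moment': array([-0.05140345, -0.0290901 ,  0.06580726]), 'gripper_force': 0.0, 'width': 0.08531566608569655}
```

View pics/top0.png

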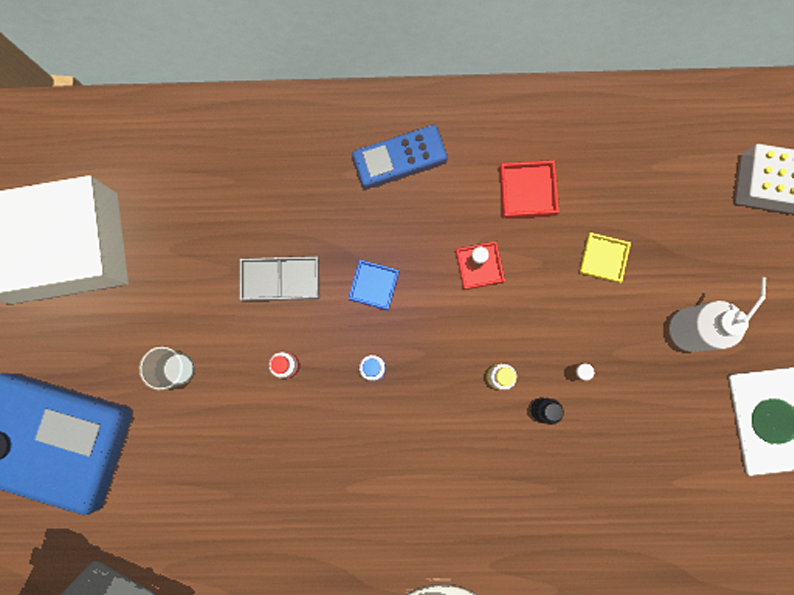

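View pics/scene0.png

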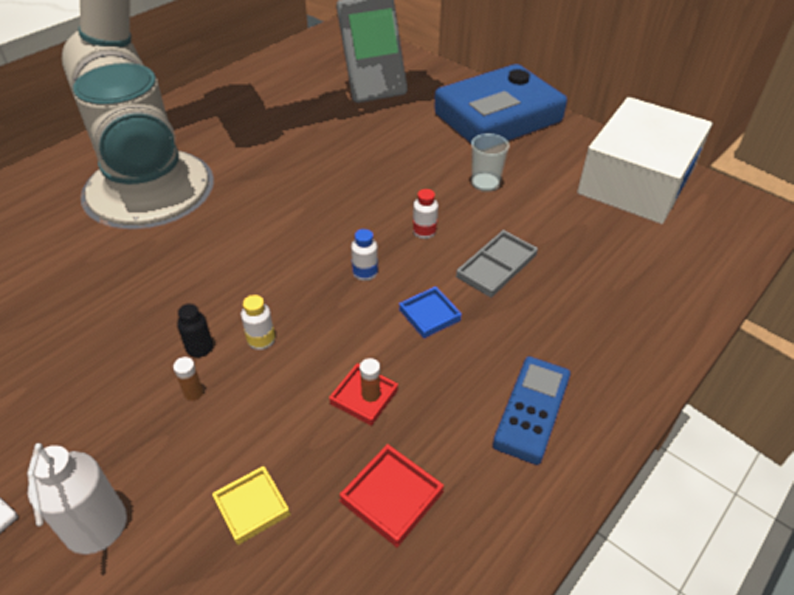

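Candidates (native px, top): red trays (309,170), small with a vial in it, against (341,121), large, so I choose (309,170). Yellow bottle: (324,243) has a yellow cap, (353,265) is black, so I choose (324,243). Vials: (309,167) in the tray and (377,240) on the bench. The blue instruments are not trays. Next: fit precisely and check a crop.

```bash
cat > fit.py <<'E'
from h import *
from scipy.optimize import minimize
S=4
a=np.linspace(0,2*np.pi,40,endpoint=False)
def cyl(*rz): return np.array([[r*np.cos(t),r*np.sin(t),z] for r,z in rz for t in a])
def box(x,y,h): return np.array([[i*x/2,j*y/2,z] for i in(-1,1) for j in(-1,1) for z in(0,h)])
BOT=cyl((.02,0),(.02,.058),(.014,.064),(.014,.08));VIA=cyl((.013,0),(.013,.065))
BAY=box(.068,.068,.016);TR=box(.07,.13,.016)
def sil(c,P,p,z0):
    C,s=np.cos(p[2]),np.sin(p[2])
    W=P@np.array([[C,s,0],[-s,C,0],[0,0,1]])+[p[0],p[1],z0]
    q=np.array([proj(c,w) for w in W])
    m=np.zeros((384*S,512*S),np.uint8)
    cv2.fillConvexPoly(m,cv2.convexHull(((q+.5)*S*16).astype(np.int32)),1,shift=4); return m
def fit(cams,label,P,guess,z0=0,yaw=False):
    """guess: (x,y); cams: dict name->image"""
    M=[];conf=[]
    for n,c in cams.items():
        g=proj(c,[guess[0],guess[1],z0+P[:,2].max()/2]);best=None
        for d in eyes.regions_of(n,label):
            b=d['bbox'];e=np.hypot((b[0]+b[2])/2-g[0],(b[1]+b[3])/2-g[1])
            if e<14 and (best is None or e<best[0]): best=(e,d)
        if best is None: conf.append((n,0));continue
        m=best[1]['mask'].astype(np.uint8)
        pts=cv2.findNonZero(cv2.resize(m,None,fx=S,fy=S,interpolation=cv2.INTER_NEAREST))
        h=np.zeros((384*S,512*S),np.uint8);cv2.fillConvexPoly(h,cv2.convexHull(pts),1)
        M.append((c,h));conf.append((n,round(best[1]['confidence'],2)))
    def cost(v):
        r=0
        for c,h in M:
            s=sil(c,P,(v[0],v[1],v[2]*10 if yaw else 0),z0);r+=1-(s&h).sum()/(s|h).sum()
        return r/len(M)
    best=None
    for y0 in ((0,.03,-.03) if yaw else (0,)):
        x0=np.array([*guess,y0])[:3 if yaw else 2]
        r=minimize(cost,x0,method='Nelder-Mead',options=dict(initial_simplex=[x0]+[x0+np.eye(len(x0))[i]*.01 for i in range(len(x0))],xatol=1e-4,fatol=1e-4))
        if best is None or r.fun<best.fun: best=r
    v=best.x
    print(label,np.round(v[:2],4),'yaw',round(np.degrees(v[2]*10),1) if yaw else '-','1-IoU',round(best.fun,3),conf)
    return v
E
python3 - <<'E'
from fit import *
cams={n:eyes.get_image(n) for n in('top','scene')}
save(cams['top'],'crop1.png',5,(280,110,410,220+10))
for l,P,g,z,y in [('buffer_red',BOT,(.455,.23),0,0),('buffer_yellow',BOT,(.428,-.105),0,0),('buffer_yellow',BOT,(.38,-.172),0,0),('buffer_blue',BOT,(.45,.102),0,0),
 ('vial_a',VIA,(.616,-.072),.005,0),('vial_b',VIA,(.432,-.23),0,0),('bay_red',BAY,(.615,-.08),0,1),('bay_yellow',BAY,(.625,-.28),0,1),('bay_blue',BAY,(.585,.102),0,1),('vial_tray',TR,(.594,.254),0,1)]:
    fit(cams,l,P,g,z,y)
E
```

```text
buffer_red [0.4546 0.2414] yaw - 1-IoU 0.138 [('top', 0.81), ('scene', 0.93)]
buffer_yellow [ 0.4267 -0.103 ] yaw - 1-IoU 0.04 [('top', 0), ('scene', 0.82)]
buffer_yellow [ 0.3766 -0.1731] yaw - 1-IoU 0.076 [('top', 0.86), ('scene', 0.62)]
buffer_blue [0.4463 0.0992] yaw - 1-IoU 0.14 [('top', 0.52), ('scene', 0.77)]
vial_a [ 0.6173 -0.0719] yaw - 1-IoU 0.065 [('top', 0), ('scene', 0.63)]
vial_b [ 0.4337 -0.2285] yaw - 1-IoU 0.095 [('top', 0), ('scene', 0.92)]
bay_red [ 0.6117 -0.0785] yaw 12.0 1-IoU 0.07 [('top', 0.78), ('scene', 0.71)]
bay_yellow [ 0.6216 -0.2839] yaw -14.6 1-IoU 0.068 [('top', 0.78), ('scene', 0.77)]
bay_blue [0.5838 0.0972] yaw -15.4 1-IoU 0.085 [('top', 0.77), ('scene', 0.76)]
vial_tray [0.5994 0.2532] yaw -0.1 1-IoU 0.074 [('top', 0.59), ('scene', 0.56)]
```

View pics/crop1.png

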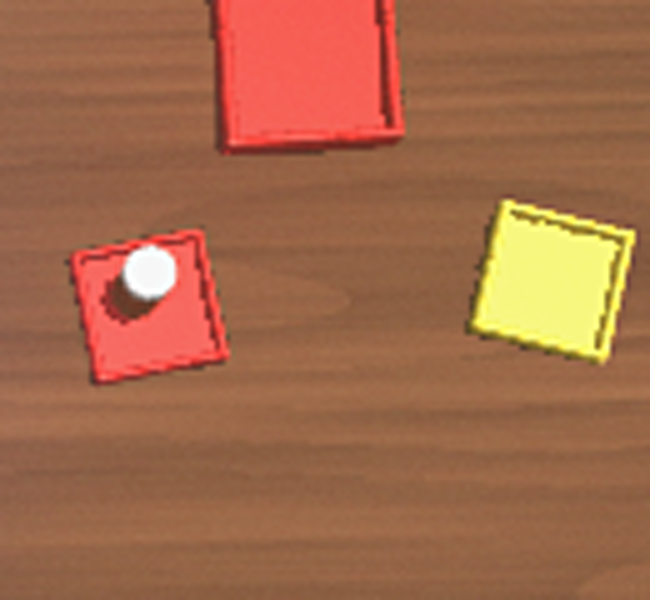

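The crop confirms the small red tray, centre (310,171), with the vial's white cap at (310,164); the large red tray lies above it. I cross-check the bottles and vials by their caps.

```bash
python3 - <<'E'
from h import *
for n in ('top','scene'):
  c=eyes.get_image(n);f=c['frame'].astype(int);r,g,b=f[...,0],f[...,1],f[...,2]
  T={'red':((r>150)&(g<90)&(b<90),(.455,.235),.08),'blue':((b>130)&(r<110)&(b-r>60),(.4463,.0992),.08),'yel':((r>150)&(g>130)&(b<110),(.4267,-.103),.08),
   'va':((r>150)&(g>150)&(b>140),(.617,-.072),.07),'vb':((r>150)&(g>150)&(b>140),(.4337,-.2285),.065)}
  for k,(m,gs,zt) in T.items():
    p=proj(c,[*gs,zt-.006]);w=np.zeros_like(m);x,y=np.round(p).astype(int);w[y-11:y+12,x-11:x+12]=1
    nn,lab,st,ce=cv2.connectedComponentsWithStats((m&w).astype(np.uint8))
    i=min(range(1,nn),key=lambda i:np.hypot(*(ce[i]-p))-st[i,4]*.05)
    # use mid-cap height in oblique view
    z=zt-.002 if n=='top' else zt-.006
    print(n,k,np.round(ce[i],1),st[i,4],st[i,2:4],np.round(ray(c,ce[i],z)[:2],4))
E
```

```text
top red [180.3 237.3] 18 [11  8] [0.4499 0.241 ]
top blue [239.5 242. ] 4 [4 1] [0.436  0.1007]
top yel [321.8 243.4] 18 [ 6 12] [ 0.4289 -0.0928]
top va [309.6 163.8] 90 [10 11] [ 0.6212 -0.0722]
top vb [377.4 239.5] 92 [12 10] [ 0.4355 -0.2273]
scene red [274.7 124.9] 69 [12  7] [0.4499 0.2474]
scene blue [234.2 151.5] 79 [12  8] [0.4428 0.1044]
scene yel [162.8 195.1] 123 [14 12] [ 0.4252 -0.1011]
scene va [238.1 236.1] 116 [13 11] [ 0.6166 -0.0697]
scene vb [117.9 235.2] 113 [13 11] [ 0.4304 -0.2263]
```

```bash
python3 - <<'E'
from h import *
c=eyes.get_image('top')
hsv=cv2.cvtColor(c['frame'],cv2.COLOR_RGB2HSV).astype(int)
for k,h,gs in (('red',0,(.452,.243)),('blue',107,(.445,.101)),('yel',27,(.427,-.102))):
    p=proj(c,[*gs,.08]);x,y=np.round(p).astype(int)
    m=(np.abs((hsv[...,0]-h+90)%180-90)<10)&(hsv[...,1]>130)&(hsv[...,2]>150);w=np.zeros_like(m);w[y-9:y+10,x-9:x+10]=1
    nn,lab,st,ce=cv2.connectedComponentsWithStats((m&w).astype(np.uint8))
    for i in range(1,nn):
        if st[i,4]>40: print(k,ce[i],st[i],ray(c,ce[i],.079)[:2])
E
```

```text
red [179.92079208 234.84158416] [175 230  11  11 101] [0.45560013 0.24165955]
blue [237.18 237.  ] [234 232   9  11  50] [0.44779996 0.10594324]
```

Positions agree within about 5 mm. I'll use a tool yaw of 90° (tool x = −X, tool y = +Y) throughout, and start with vial_a.

```bash
python3 -m creep '[[0.75,-0.617,-0.484,0,-0.0415],[0.75,-0.617,-0.484,0,-0.0415],[0.75,-0.617,-0.484,0,-0.0415],[0.75,-0.617,-0.484,0,-0.0415],[0.75,-0.617,-0.484,0,-0.0415],[0.75,-0.617,-0.484,0,-0.0415],[0.75,-0.617,-0.484,0,-0.0415],[0.75,-0.617,-0.484,0,-0.0415],[0.75,-0.617,-0.484,0,-0.0415],[0.75,-0.617,-0.484,0,-0.0415]]' 30; python3 -c "
from h import *
s=manip.get_state();print(s['width'],s['ee_rot'])"
```

```text
clock: 3.25
position: [0.3844, 0.2416, 0.2454]
ee_rot: [-0.0, 0.002, 1.0, 0.0]
contact_force: [-0.7, 0.1, 0.4]
width: 0.0642
gripper_force: 0.0
0.06423729276423806 [-1.65435225e-04  1.57187391e-03  9.99998699e-01  3.21232179e-04]
```

```bash
python3 -m creep '[[0.75,-0.469,-0.625,0.15,0],[0.75,-0.469,-0.625,0.15,0],[0.75,-0.469,-0.625,0.15,0],[0.75,-0.469,-0.625,0.15,0],[0.75,-0.469,-0.625,0.15,0],[0.75,-0.469,-0.625,0.15,0],[0.75,-0.469,-0.625,0.15,0],[0.75,-0.469,-0.625,0.15,0],[0.75,-0.469,-0.625,0.15,0],[0.75,-0.469,-0.625,0.15,0]]'; python3 - <<'E'
from fit import *
c=eyes.get_image('scene');save(c,'s1.png',4,(170,150,340,290))
print(manip.get_state()['position'])
E
```

```text
clock: 4.25
position: [0.6185, -0.0691, 0.1693]
ee_rot: [-0.001, -0.0, 1.0, 0.001]
contact_force: [-0.3, 0.7, -0.0]
width: 0.0639
gripper_force: 0.0
[ 0.61798768 -0.06834456  0.16979657]
```

View pics/s1.png

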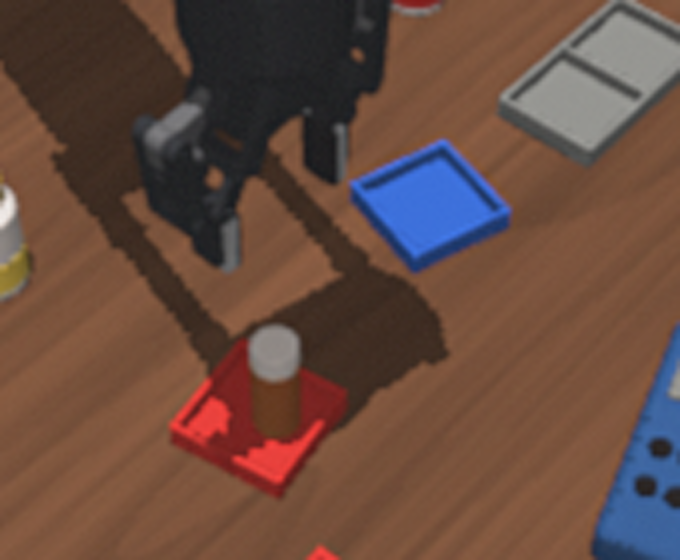

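The open fingers straddle the vial (cap at crop (275,350)), well clear of the blue tray. I descend and grip.

```bash
python3 -m creep '[[0.75,0,-0.004,0.08,0],[0.75,0,-0.004,0.16,0],[0.75,0,-0.004,0.22,0],[0.75,0,-0.004,0.265,0],[0.75,0,-0.004,0.265,0],[0.2,0,-0.004,0.265,0],[0.2,0,-0.004,0.265,0],[0.2,0,-0.004,0.265,0],[0.2,0,-0.004,0.265,0],[0.2,0,-0.004,0.265,0]]' 30
```

```text
clock: 5.3
position: [0.6197, -0.072, 0.0399]
ee_rot: [0.002, 0.0, 1.0, 0.0]
contact_force: [-0.9, 1.9, 7.0]
width: 0.0251
gripper_force: 29.6
```

```bash
python3 -m creep '[[0.2,0,0,-0.07,0],[0.2,0,0,-0.14,0],[0.2,0,0.05,-0.2,0],[0.2,0.01,0.15,-0.2,0],[0.2,0.02,0.25,-0.2,0],[0.2,0.03,0.35,-0.2,0],[0.2,0.04,0.45,-0.2,0],[0.2,0.04,0.55,-0.2,0],[0.2,0.04,0.64,-0.2,0],[0.2,0.04,0.717,-0.2,0]]'
python3 -c "
from h import *
c=eyes.get_image('scene');save(c,'s2.png',4,(220,60,400,210));s=manip.get_state();print(s['position'],s['width'],s['gripper_force'])"
```

```text
clock: 6.3
position: [0.5981, 0.2888, 0.1384]
ee_rot: [0.001, -0.0, 1.0, 0.0]
contact_force: [0.3, 0.2, -0.6]
width: 0.0253
gripper_force: 29.8
[0.598096   0.29514109 0.13835784] 0.025498118923524847 29.86074352171272
```

View pics/s2.png

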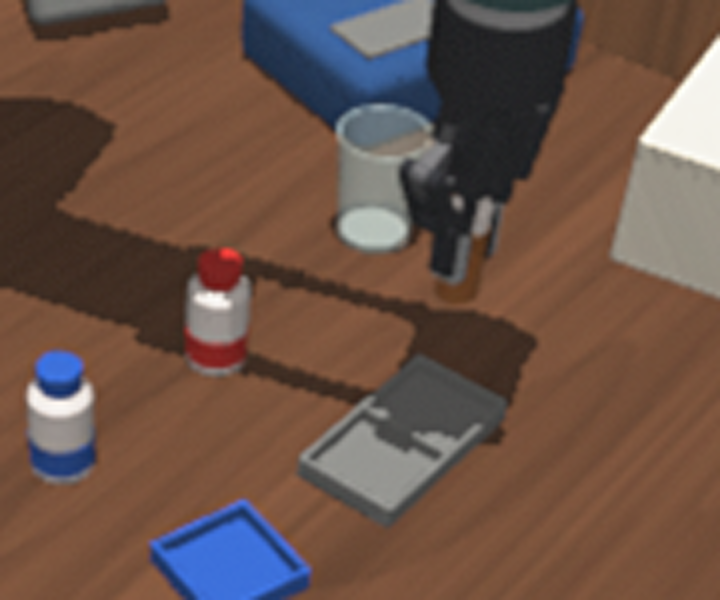

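The vial is held upright above the far compartment. I lower it, release and rise.

```bash
python3 -m creep '[[0.2,0,-0.004,0,0],[0.2,0,-0.004,0.05,0],[0.2,0,-0.004,0.11,0],[0.2,0,-0.004,0.16,0],[0.2,0,-0.004,0.19,0],[0.2,0,-0.004,0.198,0],[0.2,0,-0.004,0.198,0],[0.2,0,-0.004,0.198,0],[0.2,0,-0.004,0.198,0],[0.2,0,-0.004,0.198,0]]'
python3 -m creep '[[0.5,0,0,0,0],[0.5,0,0,0,0],[0.5,0,0,0,0],[0.5,0,0,-0.03,0],[0.5,0,0,-0.08,0],[0.6,0,0,-0.14,0],[0.7,0,0,-0.2,0],[0.75,0,0,-0.24,0],[0.75,0,0,-0.24,0],[0.75,0,0,-0.24,0]]'
```

```text
clock: 7.35
position: [0.5989, 0.2835, 0.0392]
ee_rot: [0.0, 0.0, 1.0, -0.0]
contact_force: [0.3, -1.3, 2.1]
width: 0.025
gripper_force: 30.8
clock: 8.35
position: [0.5982, 0.2843, 0.1586]
ee_rot: [-0.0, -0.0, 1.0, 0.0]
contact_force: [-1.1, 0.7, 0.8]
width: 0.0643
gripper_force: 0.0
```

```bash
python3 -m creep '[[0.8,0.1,-0.03,0,0],[0.8,0.19,-0.055,0,0],[0.8,0.29,-0.083,0,0],[0.8,0.29,-0.083,0,0],[0.8,0.29,-0.083,0,0]]'
python3 -c "
from fit import *
cams={n:eyes.get_image(n) for n in('top','scene')}
print(manip.get_state()['position'])
save(cams['scene'],'s3.png',4,(220,70,400,210))
fit(cams,'vial_a',VIA,(.598,.284),.005)
fit({'scene':cams['scene']},'buffer_red',BOT,(.454,.242))
fit({'scene':cams['scene']},'buffer_blue',BOT,(.446,.1))
"
```

```text
clock: 8.85
position: [0.4513, 0.2422, 0.1576]
ee_rot: [-0.001, -0.0, 1.0, -0.0]
contact_force: [0.9, 0.0, -0.5]
width: 0.0684
gripper_force: 0.0
[0.45452093 0.24304727 0.15841259]
vial_a [0.5989 0.2826] yaw - 1-IoU 0.163 [('top', 0.7), ('scene', 0.7)]
buffer_red [0.4504 0.2436] yaw - 1-IoU 0.045 [('scene', 0.8)]
buffer_blue [0.4435 0.1016] yaw - 1-IoU 0.092 [('scene', 0.56)]
```

View pics/s3.png

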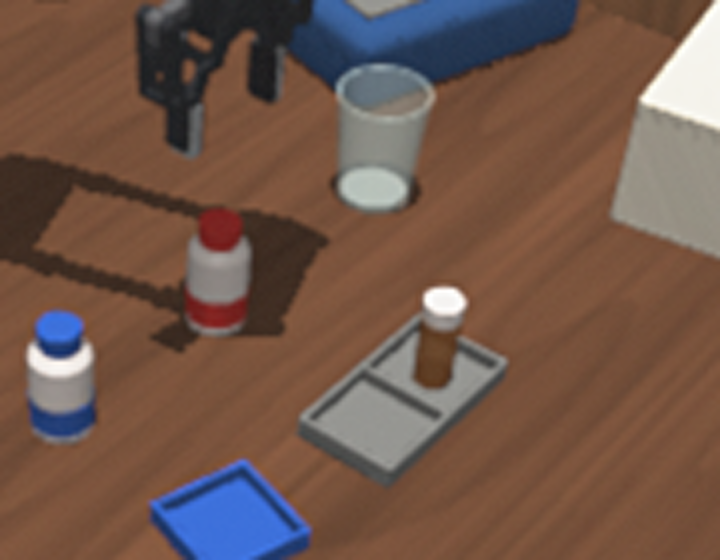

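vial_a stands upright in the far grey compartment (crop (440,340)). The red bottle at (217,270) is below the gripper, so I grip it.

```bash
python3 -m creep '[[0.8,0,0,0.08,0],[0.8,0,0,0.15,0],[0.8,0,0,0.21,0],[0.8,0,0,0.247,0],[0.8,0,0,0.247,0],[0.3,0,0,0.247,0],[0.3,0,0,0.247,0],[0.3,0,0,0.247,0],[0.3,0,0,0.247,0],[0.3,0,0,0.247,0]]' 35
```

```text
clock: 10.15
position: [0.4546, 0.2432, 0.0365]
ee_rot: [0.001, -0.0, 1.0, 0.001]
contact_force: [0.0, 0.1, 5.2]
width: 0.039
gripper_force: 35.8
```

```bash
python3 -m creep '[[0.3,0,0,-0.07,0],[0.3,0,0,-0.14,0],[0.3,-0.02,-0.04,-0.2,0],[0.3,-0.06,-0.12,-0.2,0],[0.3,-0.1,-0.21,-0.2,0],[0.3,-0.15,-0.3,-0.2,0],[0.3,-0.19,-0.39,-0.2,0],[0.3,-0.23,-0.48,-0.2,0],[0.3,-0.28,-0.57,-0.2,0],[0.3,-0.317,-0.643,-0.2,0]]'
python3 -m creep '[[0.3,0,0,0,0],[0.3,0,0,0,0],[0.3,0,0,0.05,0],[0.3,0,0,0.11,0],[0.3,0,0,0.16,0],[0.3,0,0,0.18,0],[0.3,0,0,0.188,0],[0.3,0,0,0.188,0],[0.3,0,0,0.188,0],[0.3,0,0,0.188,0]]'
```

```text
clock: 11.15
position: [0.6126, -0.0813, 0.1351]
ee_rot: [0.0, 0.001, 1.0, -0.0]
contact_force: [0.6, 0.9, -1.8]
width: 0.0387
gripper_force: 35.9
clock: 12.15
position: [0.6124, -0.0784, 0.0421]
ee_rot: [0.001, -0.0, 1.0, -0.0]
contact_force: [-0.8, -0.9, -0.5]
width: 0.0393
gripper_force: 35.9
```

```bash
python3 -m creep '[[0.3,0,0,0.002,0],[0.3,0,0,0.002,0],[0.75,0,0,0.002,0],[0.75,0,0,0.002,0],[0.75,0,0,0.002,0],[0.75,0,0,-0.03,0],[0.75,0,0,-0.08,0],[0.75,0,0,-0.15,0],[0.75,0,0,-0.22,0],[0.75,0,0,-0.24,0]]'
python3 -c "
from fit import *
cams={n:eyes.get_image(n) for n in('top','scene')}
print(manip.get_state()['position'],manip.get_state()['width'])
save(cams['scene'],'s4.png',4,(80,130,280,280))
fit({'scene':cams['scene']},'buffer_red',BOT,(.612,-.078),.005)
fit({'scene':cams['scene']},'buffer_yellow',BOT,(.427,-.102))
fit(cams,'bay_yellow',BAY,(.6216,-.2839),0,1)
"
```

```text
clock: 13.15
position: [0.6142, -0.0793, 0.1653]
ee_rot: [0.004, 0.0, 1.0, -0.001]
contact_force: [0.4, 0.7, -0.1]
width: 0.064
gripper_force: 0.0
[ 0.61297809 -0.0790579   0.16295942] 0.0640038508465371
buffer_red [ 0.6101 -0.0789] yaw - 1-IoU 0.048 [('scene', 0.87)]
buffer_yellow [ 0.4268 -0.1031] yaw - 1-IoU 0.062 [('scene', 0.74)]
bay_yellow [ 0.6193 -0.2841] yaw -16.2 1-IoU 0.305 [('top', 0.64), ('scene', 0.67)]
```

View pics/s4.png

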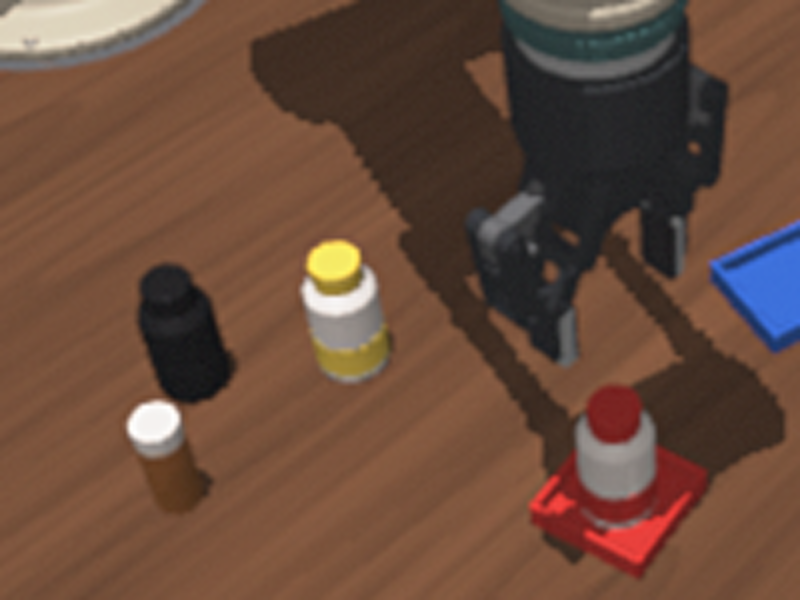

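The red bottle stands centred in its tray (crop (615,455)). Yellow bottle next, at (345,310), with the black one at (185,335) left of it.

```bash
python3 -m creep '[[0.75,0.1,-0.01,0,0],[0.75,0.19,-0.024,0,0],[0.75,0.28,-0.036,0,0],[0.75,0.373,-0.047,0,0],[0.75,0.373,-0.047,0,0],[0.75,0.373,-0.047,0,0]]'
python3 -m creep '[[0.75,0,0,0.08,0],[0.75,0,0,0.15,0],[0.75,0,0,0.21,0],[0.75,0,0,0.25,0],[0.75,0,0,0.25,0],[0.3,0,0,0.25,0],[0.3,0,0,0.25,0],[0.3,0,0,0.25,0],[0.3,0,0,0.25,0],[0.3,0,0,0.25,0]]'
```

```text
clock: 14.05
position: [0.4243, -0.1021, 0.1605]
ee_rot: [-0.001, 0.001, 1.0, 0.0]
contact_force: [0.7, -0.1, -0.1]
width: 0.0638
gripper_force: 0.0
clock: 15.05
position: [0.426, -0.1025, 0.037]
ee_rot: [0.001, 0.0, 1.0, -0.0]
contact_force: [-0.7, -0.3, 2.7]
width: 0.039
gripper_force: 35.5
```

```bash
python3 -m creep '[[0.3,0,0,-0.07,0],[0.3,0,0,-0.14,0],[0.3,-0.03,-0.02,-0.2,0],[0.3,-0.1,-0.09,-0.2,0],[0.3,-0.17,-0.16,-0.2,0],[0.3,-0.24,-0.23,-0.2,0],[0.3,-0.31,-0.29,-0.2,0],[0.3,-0.39,-0.363,-0.2,0],[0.3,-0.39,-0.363,-0.2,0],[0.3,-0.39,-0.363,-0.2,0]]'
python3 -m creep '[[0.3,0,0,0,0],[0.3,0,0,0,0],[0.3,0,0,0.05,0],[0.3,0,0,0.11,0],[0.3,0,0,0.16,0],[0.3,0,0,0.18,0],[0.3,0,0,0.189,0],[0.3,0,0,0.189,0],[0.3,0,0,0.189,0],[0.3,0,0,0.189,0]]'
python3 -m creep '[[0.3,0,0,0.001,0],[0.75,0,0,0.001,0],[0.75,0,0,0.001,0],[0.75,0,0,0.001,0],[0.75,0,0,-0.03,0],[0.75,0,0,-0.08,0],[0.75,0,0,-0.15,0],[0.75,0,0,-0.22,0],[0.75,0,0,-0.24,0],[0.75,0,0,-0.24,0]]'
python3 -c "
from fit import *
cams={n:eyes.get_image(n) for n in('top','scene')}
print(manip.get_state()['position'],manip.get_state()['width'])
save(cams['scene'],'s5.png',4,(70,210,270,360))
fit({'scene':cams['scene']},'buffer_yellow',BOT,(.621,-.284),.005)
fit(cams,'vial_b',VIA,(.4335,-.2275))
fit(cams,'buffer_blue',BOT,(.445,.1))
fit(cams,'bay_blue',BAY,(.584,.097),0,1)
"
```

```text
clock: 16.05
position: [0.6206, -0.2846, 0.1353]
ee_rot: [-0.001, 0.001, 1.0, 0.0]
contact_force: [-0.3, 0.3, -0.3]
width: 0.0392
gripper_force: 35.7
clock: 17.05
position: [0.6211, -0.2841, 0.043]
ee_rot: [0.001, -0.0, 1.0, -0.001]
contact_force: [0.1, 0.6, -0.4]
width: 0.039
gripper_force: 35.7
clock: 18.05
position: [0.6214, -0.2843, 0.1639]
ee_rot: [0.002, 0.0, 1.0, -0.001]
contact_force: [-0.5, 0.1, -0.4]
width: 0.064
gripper_force: 0.0
[ 0.61967128 -0.28332961  0.1604009 ] 0.06372692427979401
buffer_yellow [ 0.6212 -0.2833] yaw - 1-IoU 0.062 [('scene', 0.68)]
vial_b [ 0.437  -0.2268] yaw - 1-IoU 0.069 [('top', 0.63), ('scene', 0)]
buffer_blue [0.4479 0.1001] yaw - 1-IoU 0.099 [('top', 0.52), ('scene', 0.77)]
bay_blue [0.5845 0.0971] yaw -17.4 1-IoU 0.104 [('top', 0.73), ('scene', 0.65)]
```

View pics/s5.png

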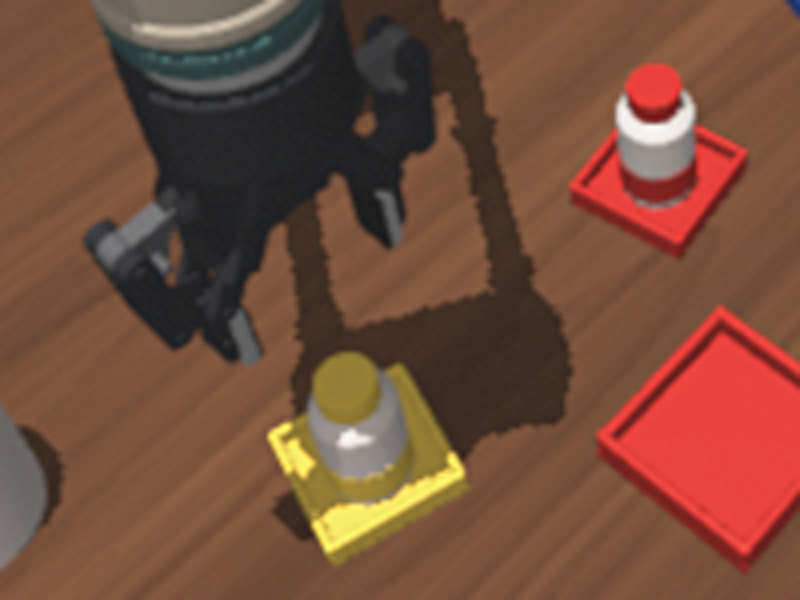

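The yellow bottle stands in its tray (crop (355,430)); red is still good. Blue bottle next.

```bash
python3 -m creep '[[0.75,0.04,0.08,0,0],[0.75,0.08,0.17,0,0],[0.75,0.12,0.26,0,0],[0.75,0.16,0.35,0,0],[0.75,0.2,0.44,0,0],[0.75,0.24,0.53,0,0],[0.75,0.28,0.62,0,0],[0.75,0.32,0.7,0,0],[0.75,0.348,0.769,0,0],[0.75,0.348,0.769,0,0]]'
python3 -m creep '[[0.75,0,0,0,0],[0.75,0,0,0.07,0],[0.75,0,0,0.15,0],[0.75,0,0,0.21,0],[0.75,0,0,0.25,0],[0.75,0,0,0.25,0],[0.3,0,0,0.25,0],[0.3,0,0,0.25,0],[0.3,0,0,0.25,0],[0.3,0,0,0.25,0]]'
```

```text
clock: 19.5
position: [0.4437, 0.1041, 0.1618]
ee_rot: [-0.001, -0.002, 1.0, 0.001]
contact_force: [1.0, -0.4, -0.6]
width: 0.0641
gripper_force: 0.0
clock: 20.5
position: [0.4475, 0.1006, 0.0379]
ee_rot: [0.001, -0.0, 1.0, 0.0]
contact_force: [-0.0, -1.2, 2.6]
width: 0.0389
gripper_force: 35.5
```

```bash
python3 -m creep '[[0.3,0,0,-0.05,0],[0.3,0,0,-0.12,0],[0.3,-0.02,0,-0.2,0],[0.3,-0.09,0,-0.2,0],[0.3,-0.17,0,-0.2,0],[0.3,-0.24,-0.007,-0.2,0],[0.3,-0.274,-0.007,-0.2,0],[0.3,-0.274,-0.007,-0.2,0],[0.3,-0.274,-0.007,-0.2,0],[0.3,-0.274,-0.007,-0.2,0]]'
python3 -m creep '[[0.3,0,0,0,0],[0.3,0,0,0.05,0],[0.3,0,0,0.11,0],[0.3,0,0,0.16,0],[0.3,0,0,0.18,0],[0.3,0,0,0.19,0],[0.3,0,0,0.19,0],[0.3,0,0,0.19,0],[0.3,0,0,0.19,0],[0.3,0,0,0.19,0]]'
python3 -m creep '[[0.75,0,0,0,0],[0.75,0,0,0,0],[0.75,0,0,0,0],[0.75,0,0,0,0],[0.75,0,0,-0.03,0],[0.75,0,0,-0.08,0],[0.75,0,0,-0.15,0],[0.75,0,0,-0.22,0],[0.75,0,0,-0.24,0],[0.75,0,0,-0.24,0]]'
python3 -c "
from fit import *
cams={n:eyes.get_image(n) for n in('top','scene')}
print(manip.get_state()['position'],manip.get_state()['width'])
save(cams['scene'],'s6.png',1.55)
fit({'scene':cams['scene']},'buffer_blue',BOT,(.584,.097),.005)
fit(cams,'vial_b',VIA,(.4335,-.2275))
"
```

```text
clock: 21.5
position: [0.5817, 0.0974, 0.1367]
ee_rot: [-0.001, -0.0, 1.0, 0.0]
contact_force: [1.0, -0.7, -0.5]
width: 0.0384
gripper_force: 35.6
clock: 22.5
position: [0.5842, 0.0973, 0.0429]
ee_rot: [0.001, 0.0, 1.0, 0.0]
contact_force: [-0.5, 0.7, 5.0]
width: 0.0388
gripper_force: 36.1
clock: 23.5
position: [0.5845, 0.0973, 0.1634]
ee_rot: [0.002, 0.0, 1.0, 0.0]
contact_force: [0.7, 0.6, 0.3]
width: 0.0637
gripper_force: 0.0
[0.58252393 0.09714629 0.16052205] 0.06382566022158676
buffer_blue [0.5807 0.0975] yaw - 1-IoU 0.054 [('scene', 0.85)]
vial_b [ 0.4351 -0.2285] yaw - 1-IoU 0.146 [('top', 0.55), ('scene', 0.6)]
```

View pics/s6.png

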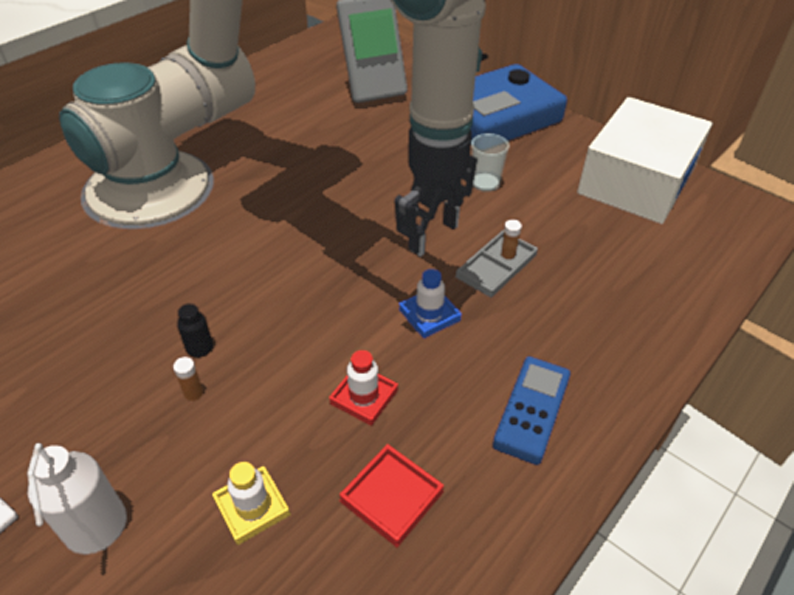

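All three bottles stand in their trays; only vial_b remains, at view (188,378).

```bash
python3 -m creep '[[0.7,0.04,-0.08,0,0],[0.7,0.08,-0.17,0,0],[0.7,0.12,-0.26,0,0],[0.7,0.16,-0.35,0,0],[0.7,0.2,-0.44,0,0],[0.7,0.24,-0.53,0,0],[0.7,0.28,-0.61,0,0],[0.7,0.298,-0.649,0,0],[0.7,0.298,-0.649,0,0],[0.7,0.298,-0.649,0,0]]'
python3 -m creep '[[0.7,0,0,0,0],[0.7,0,0,0.07,0],[0.7,0,0,0.15,0],[0.7,0,0,0.21,0],[0.7,0,0,0.255,0],[0.7,0,0,0.255,0],[0.2,0,0,0.255,0],[0.2,0,0,0.255,0],[0.2,0,0,0.255,0],[0.2,0,0,0.255,0]]' 30
```

```text
clock: 24.75
position: [0.434, -0.227, 0.1608]
ee_rot: [-0.001, 0.001, 1.0, 0.001]
contact_force: [-0.1, -0.7, 0.3]
width: 0.0596
gripper_force: 0.0
clock: 25.75
position: [0.4356, -0.2277, 0.0357]
ee_rot: [0.001, 0.0, 1.0, -0.001]
contact_force: [-0.2, 0.6, 5.0]
width: 0.0253
gripper_force: 29.7
```

```bash
python3 -m creep '[[0.2,0,0,-0.07,0],[0.2,0,0,-0.15,0],[0.2,0,0,-0.24,0],[0.2,-0.02,0.06,-0.24,0],[0.2,-0.05,0.15,-0.24,0],[0.2,-0.09,0.25,-0.24,0],[0.2,-0.13,0.34,-0.24,0],[0.2,-0.16,0.43,-0.24,0],[0.2,-0.19,0.52,-0.24,0],[0.2,-0.19,0.52,-0.24,0]]'
python3 -m creep '[[0.2,-0.04,0.1,0,0],[0.2,-0.08,0.19,0,0],[0.2,-0.11,0.28,0,0],[0.2,-0.138,0.376,0,0],[0.2,-0.138,0.376,0,0],[0.2,-0.138,0.376,0,0],[0.2,-0.138,0.376,0,0],[0.2,-0.138,0.376,0,0]]'
```

```text
clock: 26.75
position: [0.531, 0.0379, 0.1549]
ee_rot: [0.001, -0.003, 1.0, 0.001]
contact_force: [-0.3, -1.0, -0.1]
width: 0.025
gripper_force: 29.8
clock: 27.55
position: [0.5981, 0.2189, 0.1545]
ee_rot: [-0.0, 0.001, 1.0, -0.0]
contact_force: [-1.0, 0.3, -0.2]
width: 0.0253
gripper_force: 29.9
```

```bash
python3 -m creep '[[0.2,0,0,0.05,0],[0.2,0,0,0.12,0],[0.2,0,0,0.18,0],[0.2,0,0,0.215,0],[0.2,0,0,0.23,0],[0.2,0,0,0.23,0],[0.2,0,0,0.23,0],[0.2,0,0,0.23,0]]'
python3 -m creep '[[0.5,0,0,0,0],[0.5,0,0,0,0],[0.5,0,0,0,0],[0.5,0,0,0,0],[0.5,0,0,-0.03,0],[0.5,0,0,-0.08,0],[0.5,0,0,-0.15,0],[0.5,0,0,-0.22,0],[0.5,0.1,0,-0.3,0],[0.5,0.2,-0.1,-0.3,0]]'
python3 -m creep '[[0.5,0.1,-0.1,0,0],[0.5,0.1,-0.1,0,0],[0.5,0.1,-0.1,0,0],[0.5,0.1,-0.1,0,0],[0.5,0.1,-0.1,0,0]]'
python3 -c "
from h import *
s=eyes.get_image('scene');t=eyes.get_image('top');save(s,'s7.png',1.55);save(t,'t7.png',4,(90,130,290,270))"
```

```text
clock: 28.35
position: [0.5988, 0.22, 0.0399]
ee_rot: [0.0, 0.001, 1.0, 0.0]
contact_force: [-0.1, -0.3, 2.9]
width: 0.0252
gripper_force: 30.6
clock: 29.35
position: [0.5235, 0.1919, 0.1899]
ee_rot: [0.004, -0.001, 1.0, 0.002]
contact_force: [0.6, -1.1, 0.3]
width: 0.0429
gripper_force: 0.0
clock: 29.85
position: [0.4723, 0.1399, 0.1862]
ee_rot: [0.001, -0.0, 1.0, 0.0]
contact_force: [0.2, -0.7, 0.9]
width: 0.0428
gripper_force: 0.0
```

View pics/s7.png

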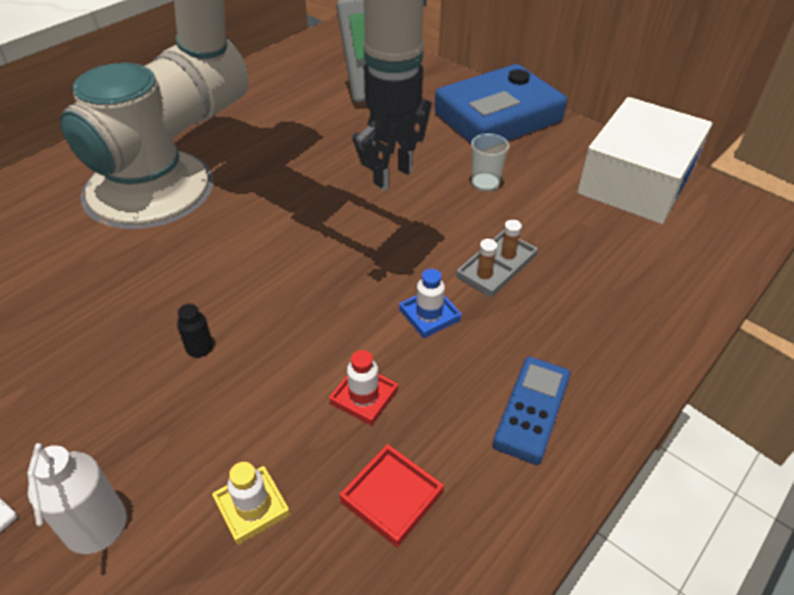

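View pics/t7.png

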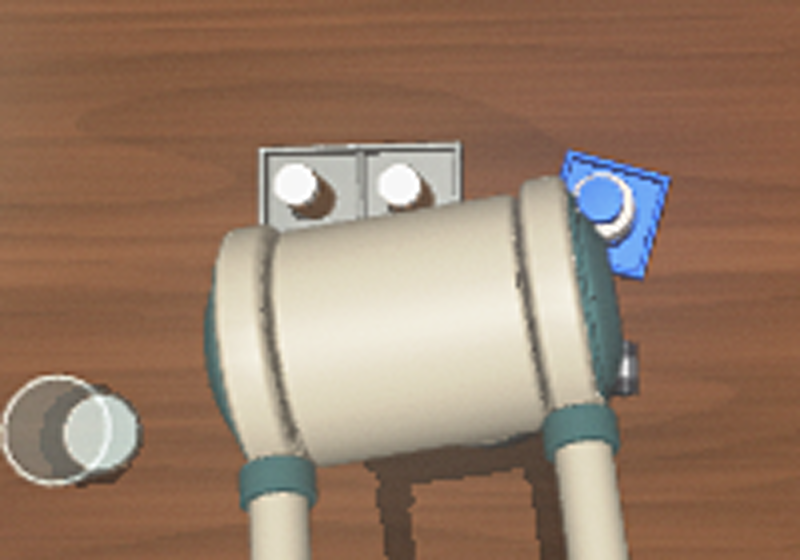

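Both vials stand in separate grey compartments (top crop (297,187) and (400,187)). The three bottles stand in their own trays, the beaker and the black bottle have not moved, and the arm is clear.

```bash
python3 -c "
from rig import manip
print(manip.sign_off())"
```

```text
the job is handed in; nothing more can be done
None
```

The job is done and handed in at about 30 s on the robot's clock: the red, yellow and blue bottles stand in their own trays, both vials stand in separate compartments of the grey tray, and the beaker and the black bottle were left where they were.

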